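# Press a pulley axle home with the toggle clamp, then lift the block and hold it level

## Task

A pulley block lies in the assembly jig with its axle pin started but still standing proud: press the axle home with the jig's toggle clamp, not with the fingers, by swinging the handle over until the clamp locks past its centre, then swing the clamp back wide open. Then lift the block off the jig, level all the way, and finish while holding it level and still in the air, gripped only by the robot, 10 to 15 cm above where it lay, for inspection. Leave the sheave, spanner and tin beside the jig where they are.

Things in the scene. Friction and masses are not known exactly. Their poses are not given: they have to be found in the camera images.
- jig: Fixed jig: light wooden board 110 x 296 x 18 mm (x, y, z), origin under its centre, z up. Steel toggle clamp on a wooden riser at its +y end (y 42 to 148 mm). At the -y end the block lies on a 24 mm wide rail, top at z = 32 mm; a 12 mm dowel at y = -109 (top z = 51) stands in the block's eye, 10 mm posts at x = +-28.5, y = 25 (top z = 50) flank its end: free after 20 mm straight up.
- block: Loose pulley block lying flat, 0.5 to 0.8 kg: steel cheeks 44 mm wide (x), 31 mm over both (z), wooden sheave 63 mm across at y = 56, solid crosshead 44 x 40 x 31 mm at y = -20 to 20, eye at y = -42; in all y -62 to 98. Origin: middle of the crosshead's underside, z up, +y to the clamp. Starts at jig (0, -67, 32) mm, axes as the jig's; 14 mm free below the crosshead's sides, open space beside.
- crosshead (a point): Point in the crosshead at the block's balance point (within 3 mm along y), block (0, 6, 15.5) mm. Grip here across the 44 mm width (along the block's x), on the flat sides, firmly: gripped elsewhere it sags.
- axle: The axle pin of the block, with a dark round head 18 mm across and 5 mm high, standing upright in the upper cheek at block (0, 56) mm; origin: centre of the head's underside. It is a push fit (about 5 N) and stays where it is pushed.
- axle_slide (a joint): How far the axle has been pressed in, m: 0 at the start (head 8 mm above the cheek), 0.008 fully home (head on the cheek).
- clamp_swing (a joint): Swing of the clamp's arm, rad: 0 wide open as at the start (arm upright, leaning back from the block), 1.78 closed (arm level over the block, rubber foot on the axle head). The handle drives it through a link; arm pivot at jig y = 76, z = 82 mm, hinge along x. It stays wide open by its own weight.
- handle_grip (a point): Point in the handle's black sleeve (66 mm long, 18 mm square), 28 mm from its end. Open: handle points to jig +y, 18 deg above level; it swings up and over to -y in the plane jig x = 0, this point passing jig (y, z) mm 187,113; 173,144; 143,175; 99,194; 73,197; 32,189 (dead centre); stop 25.5,185.5 (locked). Needs 2 to 8 N, most at dead centre. Push, or grip along jig x: it creeps some mm as it turns.
- spare_sheave: Bystander: loose spare wooden sheave, 63 mm across, 22 mm high, lying beside the jig. Origin: centre of the underside.
- spanner: Bystander: loose small open-ended spanner 149 mm long, lying beside the jig. Origin: middle of the underside.
- brass_tin: Bystander: loose small brass-coloured tin, 58 mm across, 39 mm high, standing beside the jig. Origin: centre of the underside.
Things that resemble listed ones, but are neither listed nor needed, are in the scene too. There is more than one size of the block; the one meant has the size given above.

How it is judged:
By the outcome, as a careful person would: the job done as asked, in the order asked, and still so for the second after the job is handed in, while the arm keeps its last pose, push and grip.
It also fails if it takes over 64 s, if anything falls off the work surface, if the arm or the gripper's body presses on something with over 40 N, if the wrist force passes 120 N, or if a joint passes its speed limit or range.

## Robot

A 7-joint arm with a two-finger parallel gripper is mounted at the origin on a cart in front of the work surface, level with it; the furniture and walls round the work are solid. World frame = base frame: x ahead of the robot, y to its left, z up, the work surface at z = 0. Lengths are in m, angles in rad, forces in N, time in s.
With the tool pointing down it reaches from about 0.4 to 0.85 m from the base axis. Payload 4.5 kg.
Tool frame: the origin (TCP) lies between the finger pads; the fingertips stand 11 mm ahead of it and the grasp point (between the pads) lies 8 mm behind it (r.nose_length is the distance from the TCP to the fingertips, in m); z points along the fingers, y is the line along which they close (so a half turn about z gives the same grasp; the last joint's range is limited). The gripper opens to 88 mm and grips with 3 to 60 N. Pads are 18 mm wide; open, the fingers measure 123 mm over their backs; the gripper's body (75 mm by 187 mm) begins 45 mm behind the grasp point.
Start: joints at [1.146, 0.689, -0.195, 1.565, 0.157, 0.902, -0.215], TCP at [0.277, -0.56, 0.25] pointing down, gripper open.
Joint ranges: [-3.01, 3.01], [-0.46, 2.08], [-1.47, 1.51], [0.13, 2.56], [-1, 4.14], [0.04, 2.09], [-2.66, 2.66]. Speed limits (rad/s): [2.57, 2.57, 3.14, 3.14, 3.14, 3.14, 3.14].

## Interface

Orientations are given as a unit quaternion [x, y, z, w].
In Python, from plant import get_state, snapshot, camera_model, r gives the robot as it stands.
- The arm moves only by the shell command python3 -m inch 'ROWS' [FORCE]. ROWS is text: rows parted by semicolons, each of 7 numbers parted by spaces: the opening, from -1 (shut) to 1 (fully open), then the shift along the tool's x, y, z in m, then the turn, a rotation vector about the tool's x, y, z in rad. A call has 1 to 20 rows; each row shifts and turns the commanded pose from where the row before left it, along the tool's axes as they then stand; what a row does not reach is not made up. A row lasts 1/12 s, in which the tool goes at most 41.7 mm and 7.16 degrees, less where a joint would pass 70% of its speed; a pose out of reach is approached as far as the arm can. A call is refused whole if a number of a shift passes 0.0417 or a number of a turn 0.125, either way. A call with a gripper value outside its range is refused whole. The fingers move at their own pace and stop on an object; FORCE is the grip in N (left out, the last holds). Time passes only in rows, so rows that do not move let the fingers close. It gives the time, the measured TCP pose, the force, the opening and the grip force at its end, in the units of the state.
- get_state(): the state, without advancing time (a new reading comes with each control period).
- snapshot(name): name is "side" or "top" or "wrist"; returns (picture, depth): 420x560x3 uint8, red, green, blue; 420x560 float32, m along the optical axis (not along the pixel's ray), 0 where there is no reading.
- camera_model(name): a dict with "intrinsics" (3x3 intrinsics, pixels), "dist" ([k1, k2, p1, p2, k3] as OpenCV has them; the pictures are not rectified), "view" (4x4, takes a point from world to camera coordinates). Camera axes: x right, y down, z forward; pixel columns grow to the right and rows downward; lengths in m; the calibration is good to about 2 mm. A picture is of the moment at which its call begins: read the wrist's pose just before it. camera_model takes no time and is no camera call; for the wrist camera it gives the pose at the moment of the call.
- r.finish_job(): hands the job in; it is judged then, once.
The state is a dict: "clock": time; "q": joint angles; "qd": joint speeds; "joint_torque": joint torques, N m; "tool_pos": TCP position; "eef_rot": TCP orientation; "contact_force": force on the tool from outside, world axes, zero at the start; "moment": the same for the moment, N m; "opening": opening from 0.0 (shut) to 1.0 (fully open); "finger_force": force on a finger pad.
Only numpy, scipy, OpenCV 4.12 (cv2) and the standard library are available. Lean on these libraries where they do the work, as an engineer would, in place of code of your own. Each camera call takes 0.05 s, during which the arm holds its last target. There are 200 camera calls.

## Working session

There is one attempt and no reset: what is moved stays moved. The work goes in short steps, Python scripts to look and compute and a shell command to move; the robot and the scene stay as the last step left them, time stands still between calls to the robot, and variables do not carry over. Pictures are saved under pics/ and viewed, at most 10 in all, crops included, and the job is handed in when it is done.

```bash
ls; mkdir -p pics
cat > h.py <<'E'
import numpy as np,cv2
from plant import get_state,snapshot,camera_model,r
def cloud(name):
    m=camera_model(name);p,d=snapshot(name)
    K=np.array(m["intrinsics"]);D=np.array(m["dist"]);V=np.array(m["view"])
    h,w=d.shape;u,v=np.meshgrid(np.arange(w),np.arange(h))
    n=cv2.undistortPoints(np.stack([u,v],-1).reshape(-1,1,2).astype(np.float64),K,D).reshape(h,w,2)
    P=np.concatenate([n*d[...,None],d[...,None]],-1)
    W=(P-V[:3,3])@V[:3,:3]
    W[d<=0]=np.nan
    return p,W
def save(p,n): cv2.imwrite("pics/"+n,p[...,::-1])
E
python3 - <<'E'
from h import *
for n in("top","side"):
    p,W=cloud(n);np.savez(n,p=p,W=W);save(p,n+"0.png")
s=get_state();print(s["clock"],s["tool_pos"],s["eef_rot"])
E
```

```text
pics
0.1 [ 0.2765127  -0.55989432  0.24899304] [ 9.73795642e-01  2.27423289e-01 -2.50375222e-04 -7.95688579e-04]
```

View pics/top0.png

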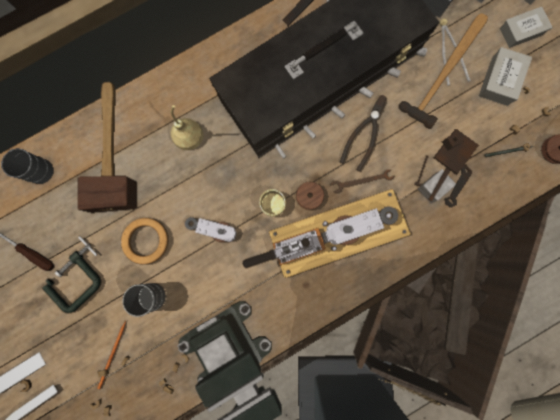

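View pics/side0.png

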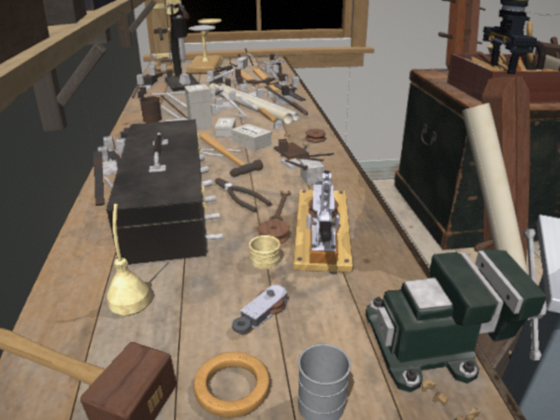

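The top view shows the jig board with corners near (273,235), (393,191), (410,234) and (287,277). The clamp is at its left end, with the handle's black sleeve at (258,259). There are two candidate blocks: one lying in the jig at (360,228), and a smaller loose one at (212,230). The jig one fits the description, because it has an axle and lies on the rail. The tin is at (272,202), the sheave at (310,194) and the spanner at (362,182).

Run:
```python
from h import *
z=np.load("top.npz");p,W=z["p"],z["W"]
hsv=cv2.cvtColor(p,cv2.COLOR_RGB2HSV)
for q in[(360,228),(212,230),(258,259),(272,202),(310,194),(390,215),(348,230),(362,182)]: print(q,W[q[1],q[0]].round(4),hsv[q[1],q[0]])
m=(abs(W[...,2]-.018)<.006)
m[:, :265]=0;m[:,420:]=0;m[:185]=0;m[285:]=0
m=cv2.morphologyEx(m.astype(np.uint8),cv2.MORPH_OPEN,np.ones((3,3)))
sat=(hsv[...,1]>110)&(hsv[...,2]>130)
m=m*sat
n,l,st,c=cv2.connectedComponentsWithStats(m.astype(np.uint8));print(st)
P=W[m>0][:,:2]
rc=cv2.minAreaRect((P*1000).astype(np.float32));print(rc,cv2.boxPoints(rc))
o=cv2.resize(p[160:300,230:430],None,fx=4,fy=4,interpolation=cv2.INTER_CUBIC)
save(o,"crop1.png")
# block top: z approx 0.063
b=(abs(W[...,2]-.063)<.004);b[:,:325]=0;b[:,420:]=0;b[:190]=0;b[270:]=0
rc=cv2.minAreaRect((W[b][:,:2]*1000).astype(np.float32));print(rc)
```

```text
(360, 228) [0.6106 0.054  0.0632] [156   6 197]
(212, 230) [0.6142 0.3763 0.0241] [165   5 197]
(258, 259) [0.5481 0.266  0.1243] [12 55 46]
(272, 202) [0.6782 0.2423 0.0023] [ 28  64 212]
(310, 194) [ 0.696   0.1544 -0.002 ] [ 15 100  56]
(390, 215) [ 0.6388 -0.0136  0.049 ] [  4  13 141]
(348, 230) [0.6059 0.0811 0.0755] [17 20 88]
(362, 182) [0.7209 0.0349 0.0033] [14 88 87]
[[     0      0    560    420 231956]
 [   270    190    131     53   1630]
 [   281    215    128     63   1613]
 [   385    226      1      1      1]]
((604.2752075195312, 93.8587646484375), (109.36083984375, 295.15478515625), 18.054489135742188) [[506.54977  217.22314 ]
 [598.0245   -63.39887 ]
 [702.0006   -29.505615]
 [610.52594  251.1164  ]]
((611.7344970703125, 66.69230651855469), (60.11670684814453, 117.78816223144531), 17.494455337524414)
```

View pics/crop1.png

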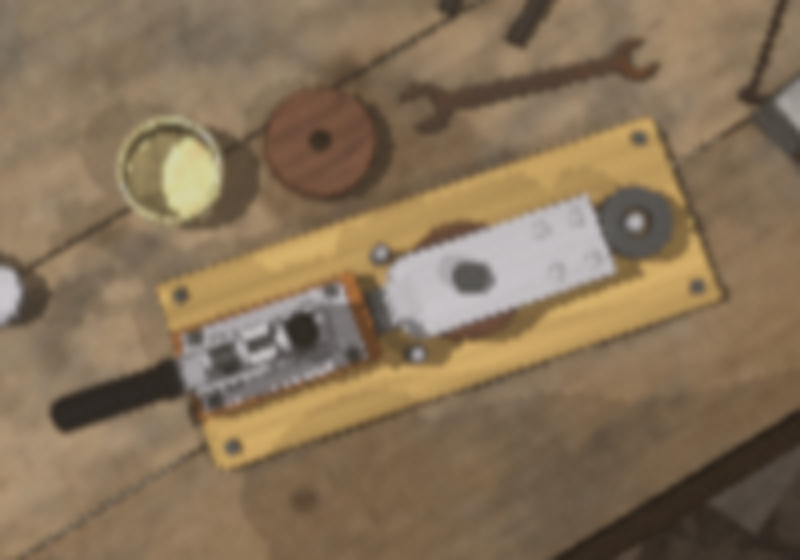

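The crop confirms the block in the jig: rivets at its crosshead end (570,240), an eye at (637,222) and a proud axle head at (470,277). The handle sleeve is at (90,405). The jig centre is about (0.604, 0.094), with yaw 18.05°.

```bash
python3 -m inch '1 0 0 -0.003 0 0 -0.119;1 0 0 -0.003 0 0 -0.119;1 0 0 -0.003 0 0 -0.119;1 0 0 -0.003 0 0 -0.119;1 0 0 -0.003 0 0 -0.119;1 0 0 -0.003 0 0 -0.119;1 0 0 -0.003 0 0 -0.119;1 0 0 -0.003 0 0 -0.119;1 0 0 -0.003 0 0 -0.119;1 0 0 -0.003 0 0 -0.119;1 0 0 -0.003 0 0 -0.119;1 0 0 -0.003 0 0 -0.119;1 0 0 0 0 0 0' && python3 -m inch '1 0.029 0.0215 0 0 0 0;1 0.029 0.0215 0 0 0 0;1 0.029 0.0215 0 0 0 0;1 0.029 0.0215 0 0 0 0;1 0.029 0.0215 0 0 0 0;1 0.029 0.0215 0 0 0 0;1 0.029 0.0215 0 0 0 0;1 0.029 0.0215 0 0 0 0;1 0.029 0.0215 0 0 0 0;1 0.029 0.0215 0 0 0 0;1 0.029 0.0215 0 0 0 0;1 0.029 0.0215 0 0 0 0;1 0.029 0.0215 0 0 0 0;1 0.029 0.0215 0 0 0 0;1 0.029 0.0215 0 0 0 0;1 0.029 0.0215 0 0 0 0;1 0.029 0.0215 0 0 0 0;1 0 0 0 0 0 0;1 0 0 0 0 0 0'
python3 - <<'E'
from h import *
s=get_state();print(s["q"])
p,W=cloud("wrist");np.savez("w1",p=p,W=W);save(p,"w1.png")
E
```

```text
clock: 1.18
tool_pos: [0.2766, -0.5605, 0.2857]
eef_rot: [0.586, 0.81, 0.0, 0.0]
contact_force: [0.2, 0.4, 0.4]
opening: 1.003
finger_force: 0.0
clock: 2.77
tool_pos: [0.4712, 0.0242, 0.2856]
eef_rot: [0.586, 0.81, 0.0, -0.0]
contact_force: [0.4, -0.8, 0.0]
opening: 0.998
finger_force: 0.0
[ 0.26445328  0.49144257 -0.62428604  1.95153621  0.38628108  0.81813397
 -0.25442798]
```

View pics/w1.png

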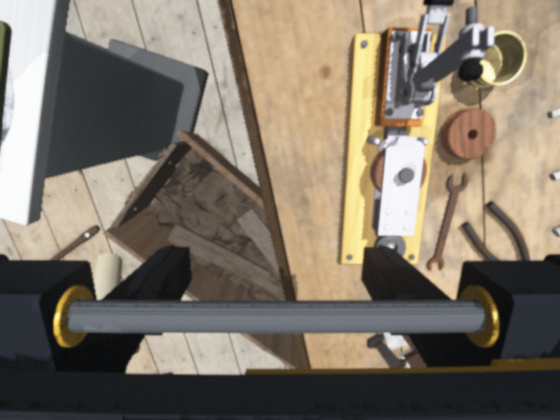

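The wrist view shows the whole jig: board corners near (357,33) and (342,262), the axle head at (405,176) and the eye at (390,243). The clamp is open at (440,55). I'll refine the jig pose from this view.

Run:
```python
from h import *
z=np.load("w1.npz");p,W=z["p"],z["W"]
hsv=cv2.cvtColor(p,cv2.COLOR_RGB2HSV)
m=((abs(W[...,2]-.018)<.008)&(hsv[...,1]>110)&(hsv[...,2]>150)).astype(np.uint8)
m[:,:330]=0;m[:,445:]=0;m[270:]=0
m=cv2.morphologyEx(m,cv2.MORPH_OPEN,np.ones((3,3)))
print(m.sum(),np.nanmedian(W[m>0][:,2]))
rc=cv2.minAreaRect((W[m>0][:,:2]*1000).astype(np.float32));print(rc,cv2.boxPoints(rc))
for q in[(405,176),(390,243),(400,140),(400,215)]: print(q,W[q[1],q[0]].round(4))
b=(abs(W[...,2]-.063)<.004);b[:,:370]=0;b[:,440:]=0;b[:135]=0;b[240:]=0
print(cv2.minAreaRect((W[b][:,:2]*1000).astype(np.float32)))
```

```text
1905 0.017716372520080487
((595.7321166992188, 88.6811294555664), (96.50553894042969, 293.9131164550781), 17.108003616333008) [[506.38367 214.94046]
 [592.8452  -65.9676 ]
 [685.08057 -37.5782 ]
 [598.619   243.32986]]
(405, 176) [0.6053 0.08   0.0761]
(390, 243) [ 0.6362 -0.0066  0.0476]
(400, 140) [0.5889 0.1153 0.0625]
(400, 215) [0.6247 0.0345 0.0642]
((610.6627197265625, 65.4409408569336), (56.68756866455078, 118.00972747802734), 16.776622772216797)
```

```bash
python3 -m inch '1 0.0212 0.0146 0 0 0 0;1 0.0212 0.0146 0 0 0 0;1 0.0212 0.0146 0 0 0 0;1 0.0212 0.0146 0 0 0 0;1 0.0212 0.0146 0 0 0 0;1 0.0212 0.0146 0 0 0 0;1 0.0212 0.0146 0 0 0 0;1 0.0212 0.0146 0 0 0 0;1 0.0212 0.0146 0.01 0 0 0;1 0.0212 0.0146 0.02 0 0 0;1 0 0 0.03 0 0 0;1 0 0 0 0 0 0;1 0 0 0 0 0 0'
python3 - <<'E'
from h import *
s=get_state();print(s["tool_pos"],s["q"])
p,W=cloud("wrist");np.savez("w2",p=p,W=W);save(p,"w2.png")
c,S=np.cos(np.radians(18)),np.sin(np.radians(18))
for n in("wrist","top","side"):
    p,W=cloud(n)
    d=W-[.603,.093,0];jx=d[...,0]*c+d[...,1]*S;jy=-d[...,0]*S+d[...,1]*c
    for lo,hi in((.16,.18),(.18,.20),(.2,.22)):
        m=(abs(jx)<.03)&(jy>lo)&(jy<hi)&(W[...,2]>.08)&(W[...,2]<.15)
        if m.sum()>3: print(n,lo,m.sum(),np.percentile(jx[m],[2,50,98]).round(4),np.percentile(W[m][:,2],[2,50,98]).round(4),jy[m].max())
E
```

```text
clock: 3.9
tool_pos: [0.5435, 0.2654, 0.2242]
eef_rot: [0.588, 0.809, -0.003, -0.0]
contact_force: [0.3, 1.0, 1.0]
opening: 1.001
finger_force: 0.0
[0.54348871 0.26535254 0.22422309] [-0.23225229  0.73585311 -0.53844293  1.64042248  0.45686057  0.89957513
 -0.63526837]
wrist 0.16 441 [-0.0081  0.001   0.0095] [0.1099 0.116  0.1199] 0.17986455443940247
wrist 0.18 494 [-0.0078  0.0009  0.0091] [0.1162 0.1221 0.1258] 0.19979671032334514
wrist 0.2 416 [-0.0076  0.0009  0.0095] [0.1172 0.1255 0.1282] 0.21405665079509234
side 0.16 35 [-0.0077  0.0012  0.0092] [0.1105 0.1165 0.1193] 0.17987457164888243
side 0.18 37 [-0.007   0.0016  0.0094] [0.1164 0.1223 0.1257] 0.1991195798738385
side 0.2 111 [-0.0066  0.0014  0.0094] [0.1132 0.122  0.1275] 0.21472188549289914
```

View pics/w2.png

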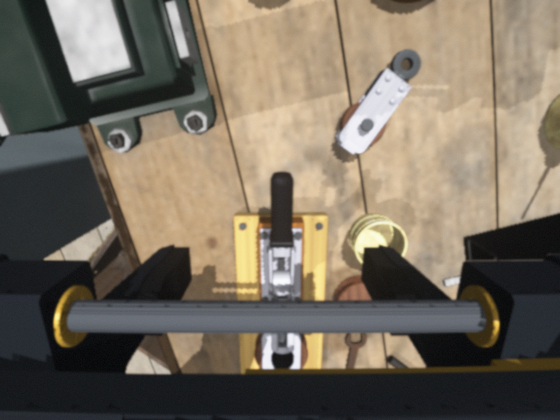

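The wrist view shows the handle sleeve at (282,205), centred between the fingers. The offset is only about 4 mm, so I'll descend.

```bash
python3 -m inch '1 0.0046 0.0044 0.03 0 0 0;1 0 0 0.03 0 0 0;1 0 0 0.03 0 0 0;1 0 0 0.018 0 0 0;1 0 0 0.01 0 0 0;1 0 0 0 0 0 0;1 0 0 0 0 0 0;1 0 0 0 0 0 0'
```

```text
clock: 4.77
tool_pos: [0.5478, 0.2751, 0.1096]
eef_rot: [0.587, 0.809, 0.002, 0.001]
contact_force: [0.5, -0.8, -0.3]
opening: 1.002
finger_force: 0.0
```

```bash
python3 -m inch '1 -0.003 -0.0027 0.004 0 0 0;1 0 0 0 0 0 0;0.2 0 0 0 0 0 0;-0.2 0 0 0 0 0 0;-1 0 0 0 0 0 0;-1 0 0 0 0 0 0;-1 0 0 0 0 0 0;-1 0 0 0 0 0 0;-1 0 0 0 0 0 0;-1 0 0 0 0 0 0' 20
```

```text
clock: 5.6
tool_pos: [0.545, 0.2708, 0.1037]
eef_rot: [0.587, 0.81, -0.0, 0.0]
contact_force: [-0.2, -0.4, 0.2]
opening: 0.418
finger_force: 0.0
```

```bash
python3 -m inch '-1 0 0 0 0 0 0;-1 0 0 0 0 0 0;-1 0 0 0 0 0 0;-1 0 0 0 0 0 0;-1 0 0 0 0 0 0;-1 0 0 0 0 0 0;-1 0 0 0 0 0 0' 20
```

```text
clock: 6.18
tool_pos: [0.5454, 0.2708, 0.1038]
eef_rot: [0.587, 0.81, 0.0, 0.0]
contact_force: [1.3, -0.1, 0.0]
opening: 0.204
finger_force: 20.0
```

```bash
python3 -m inch '-1 -0.002 0 -0.0077 0 0 0;-1 -0.003 0 -0.0078 0 0 0;-1 -0.004 0 -0.0078 0 0 0;-1 -0.005 0 -0.0077 0 0 0;-1 -0.006 0 -0.0085 0 0 0;-1 -0.007 0 -0.008 0 0 0;-1 -0.008 0 -0.0077 0 0 0;-1 -0.009 0 -0.0068 0 0 0;-1 -0.010 0 -0.0063 0 0 0;-1 -0.0105 0 -0.0052 0 0 0;-1 -0.0115 0 -0.0045 0 0 0;-1 -0.012 0 -0.003 0 0 0;-1 -0.013 0 -0.002 0 0 0;-1 -0.013 0 -0.001 0 0 0;-1 0 0 0 0 0 0;-1 0 0 0 0 0 0' 20
python3 - <<'E'
from h import *
s=get_state();d=s["tool_pos"]-np.array([.604,.0933,0]);c,S=.951,.309
print("jig",d[0]*c+d[1]*S,-d[0]*S+d[1]*c,d[2]+.008,s["eef_rot"])
E
```

```text
clock: 7.52
tool_pos: [0.5819, 0.1592, 0.1883]
eef_rot: [0.588, 0.809, -0.001, 0.002]
contact_force: [6.1, -2.6, 3.4]
opening: 0.202
finger_force: 20.0
jig -0.0006104681506323185 0.06947314284133826 0.1963253268101534 [ 0.58808171  0.8087987  -0.00081329  0.00197567]
```

```bash
python3 -m inch '-1 -0.0095 0 0.0005 0 0 0;-1 -0.0095 0 0.0015 0 0 0;-1 -0.0095 0 0.0025 0 0 0;-1 -0.0095 0 0.003 0 0 0;-1 -0.0065 0 0.0035 0 0 0;-1 -0.004 0 0.002 0 0 0;-1 0 0 0 0 0 0;-1 0 0 0 0 0 0' 30
python3 - <<'E'
from h import *
s=get_state();d=s["tool_pos"]-np.array([.604,.0933,0]);c,S=.951,.309
print("jig",d[0]*c+d[1]*S,-d[0]*S+d[1]*c,d[2]+.008,s["eef_rot"])
p,W=cloud("side");save(cv2.resize(p[150:290,230:420],None,fx=4,fy=4,interpolation=cv2.INTER_CUBIC),"s1.png")
E
```

```text
clock: 8.18
tool_pos: [0.5959, 0.117, 0.1765]
eef_rot: [0.587, 0.81, 0.001, 0.0]
contact_force: [1.5, 0.4, 10.2]
opening: 0.2
finger_force: 30.0
jig -0.0004233083880334819 0.02501946104951842 0.18446031151120254 [5.86963322e-01 8.09612938e-01 8.95017565e-04 3.85184699e-04]
```

View pics/s1.png

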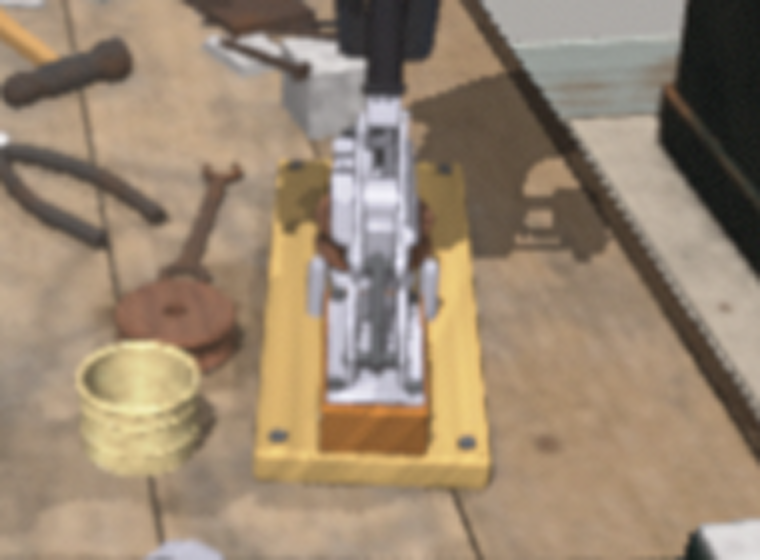

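The side view shows the handle over toward −y and the clamp arm down. I'll push a little further to confirm it reaches the stop.

```bash
python3 -m inch '-1 -0.003 0 0.0014 0 0 0;-1 0 0 0 0 0 0;-1 0 0 0 0 0 0' 30;python3 -m inch '-1 -0.003 0 0.0014 0 0 0;-1 0 0 0 0 0 0;-1 0 0 0 0 0 0' 30
python3 - <<'E'
from h import *
s=get_state();d=s["tool_pos"]-np.array([.604,.0933,0]);c,S=.951,.309
print("jig",d[0]*c+d[1]*S,-d[0]*S+d[1]*c,d[2]+.008,s["eef_rot"])
E
```

```text
clock: 8.48
tool_pos: [0.5965, 0.1149, 0.1753]
eef_rot: [0.587, 0.81, 0.001, 0.0]
contact_force: [0.3, 1.5, 11.5]
opening: 0.2
finger_force: 30.0
clock: 8.73
tool_pos: [0.5973, 0.1127, 0.1739]
eef_rot: [0.587, 0.81, 0.001, -0.0]
contact_force: [1.5, 2.6, 11.9]
opening: 0.201
finger_force: 30.0
jig -0.0003780671237281572 0.020483969976981643 0.18194724597019343 [ 5.86515519e-01  8.09936643e-01  1.46194949e-03 -2.08463988e-04]
```

```bash
for i in 1 ; do python3 -m inch '-1 -0.003 0 0 0 0 0;-1 0 0 0 0 0 0;-1 0 0 0 0 0 0' 30;python3 -m inch '-1 -0.003 0 0 0 0 0;-1 0 0 0 0 0 0;-1 0 0 0 0 0 0' 30;done
python3 - <<'E'
from h import *
s=get_state();d=s["tool_pos"]-np.array([.604,.0933,0]);c,S=.951,.309
print("jig",d[0]*c+d[1]*S,-d[0]*S+d[1]*c,d[2]+.008,s["eef_rot"])
E
```

```text
clock: 8.98
tool_pos: [0.5975, 0.1122, 0.1737]
eef_rot: [0.586, 0.81, 0.003, -0.002]
contact_force: [-0.7, 7.1, 8.3]
opening: 0.201
finger_force: 30.0
clock: 9.23
tool_pos: [0.5976, 0.1117, 0.1734]
eef_rot: [0.585, 0.811, 0.004, -0.003]
contact_force: [-0.7, 9.5, 7.0]
opening: 0.2
finger_force: 30.0
jig -0.0003752123834227178 0.019471776798066606 0.18138357935176436 [ 0.58510842  0.81094187  0.00350828 -0.00301911]
```

The stop is reached: the last 6 mm of command moved it 1 mm and the force rose. Now I'll swing it back.

```bash
python3 -m inch '-1 0.006 0 -0.0014 0 0 0;-1 0.007 0 -0.0024 0 0 0;-1 0.0065 0 -0.004 0 0 0;-1 0.0065 0 -0.0035 0 0 0;-1 0.0095 0 -0.003 0 0 0;-1 0.0095 0 -0.0015 0 0 0;-1 0.0095 0 -0.0005 0 0 0;-1 0.0095 0 0 0 0 0;-1 0.0095 0 0.0005 0 0 0;-1 0 0 0 0 0 0;-1 0 0 0 0 0 0' 30
python3 - <<'E'
from h import *
s=get_state();d=s["tool_pos"]-np.array([.604,.0933,0]);c,S=.951,.309
print("jig",d[0]*c+d[1]*S,-d[0]*S+d[1]*c,d[2]+.008,s["eef_rot"])
E
```

```text
clock: 10.15
tool_pos: [0.5776, 0.1724, 0.1877]
eef_rot: [0.587, 0.809, -0.001, 0.002]
contact_force: [5.8, -0.4, -0.2]
opening: 0.202
finger_force: 30.0
jig -0.0006504549334421413 0.08341750611160528 0.19574987380702427 [ 0.587268    0.80938912 -0.00113692  0.00206234]
```

```bash
python3 -m inch '-1 0.012 0 0.0017 0 0 0;-1 0.012 0 0.003 0 0 0;-1 0.0118 0 0.0043 0 0 0;-1 0.0112 0 0.0055 0 0 0;-1 0.0106 0 0.0066 0 0 0;-1 0.0099 0 0.0077 0 0 0;-1 0.009 0 0.0087 0 0 0;-1 0.008 0 0.0096 0 0 0;-1 0.007 0 0.0104 0 0 0;-1 0.0059 0 0.011 0 0 0;-1 0.0025 0 0.0068 0 0 0;-1 0.0025 0 0.0068 0 0 0;-1 0 0 0 0 0 0;-1 0 0 0 0 0 0' 25
python3 - <<'E'
from h import *
s=get_state();d=s["tool_pos"]-np.array([.604,.0933,0]);c,S=.951,.309
print("jig",d[0]*c+d[1]*S,-d[0]*S+d[1]*c,d[2]+.008,s["eef_rot"])
E
```

```text
clock: 11.32
tool_pos: [0.5449, 0.2719, 0.1045]
eef_rot: [0.587, 0.81, -0.0, 0.0]
contact_force: [4.9, 2.2, -0.6]
opening: 0.195
finger_force: 25.0
jig -0.0009932123242937102 0.1881013236257696 0.1124513610379835 [ 5.87107691e-01  8.09508794e-01 -2.12777099e-04  1.64467868e-04]
```

```bash
python3 -m inch '-1 0 0 0.003 0 0 0;-1 0 0 0 0 0 0;-1 0 0 0 0 0 0' 25; python3 -m inch '1 0 0 0 0 0 0;1 0 0 0 0 0 0;1 0 0 0 0 0 0;1 0 0 0 0 0 0;1 0 0 0 0 0 0;1 0 0 0 0 0 0;1 0 0 0 0 0 0;1 0 0 -0.02 0 0 0;1 0 0 -0.035 0 0 0;1 0 0 -0.035 0 0 0;1 0 0 -0.035 0 0 0;1 0 0 -0.03 0 0 0;1 0 0 0 0 0 0'
python3 - <<'E'
from h import *
p,W=cloud("side");save(cv2.resize(p[150:290,230:420],None,fx=4,fy=4,interpolation=cv2.INTER_CUBIC),"s2.png")
c,S=.951,.309
d=W-[.604,.0933,0];jx=d[...,0]*c+d[...,1]*S;jy=-d[...,0]*S+d[...,1]*c
for lo,hi in((.16,.18),(.18,.20),(.2,.22)):
    m=(abs(jx)<.03)&(jy>lo)&(jy<hi)&(W[...,2]>.08)&(W[...,2]<.15)
    print(lo,m.sum(),np.percentile(jx[m],[2,50,98]).round(4),np.percentile(W[m][:,2],[2,50,98]).round(4),jy[m].max())
p,W=cloud("top");d=W-[.604,.0933,0];jx=d[...,0]*c+d[...,1]*S;jy=-d[...,0]*S+d[...,1]*c
m=(np.hypot(jx,jy+.011)<.006);print("head z",np.sort(W[m][:,2]).round(4))
E
```

```text
clock: 11.57
tool_pos: [0.5448, 0.2725, 0.102]
eef_rot: [0.587, 0.81, 0.0, -0.0]
contact_force: [4.0, 3.2, -0.4]
opening: 0.194
finger_force: 25.0
clock: 12.65
tool_pos: [0.547, 0.2746, 0.2641]
eef_rot: [0.587, 0.809, 0.005, 0.002]
contact_force: [-0.5, 0.4, -0.6]
opening: 1.001
finger_force: 0.0
0.16 35 [-0.0087  0.      0.0082] [0.1098 0.1161 0.1193] 0.17992845690317158
0.18 36 [-0.0079  0.0012  0.0084] [0.1173 0.1222 0.1262] 0.1998939295020399
0.2 111 [-0.0076  0.0003  0.0084] [0.1129 0.1218 0.1278] 0.21473494482938277
head z [0.0647 0.0652 0.0665 0.0672 0.0674 0.0678 0.0678 0.0682 0.0683 0.0683
 0.0685 0.0685 0.0685 0.0686 0.0687 0.0687 0.0689 0.0691 0.0692 0.0693
 0.0699 0.0701 0.0704 0.0704 0.0705 0.0709 0.0717]
```

View pics/s2.png

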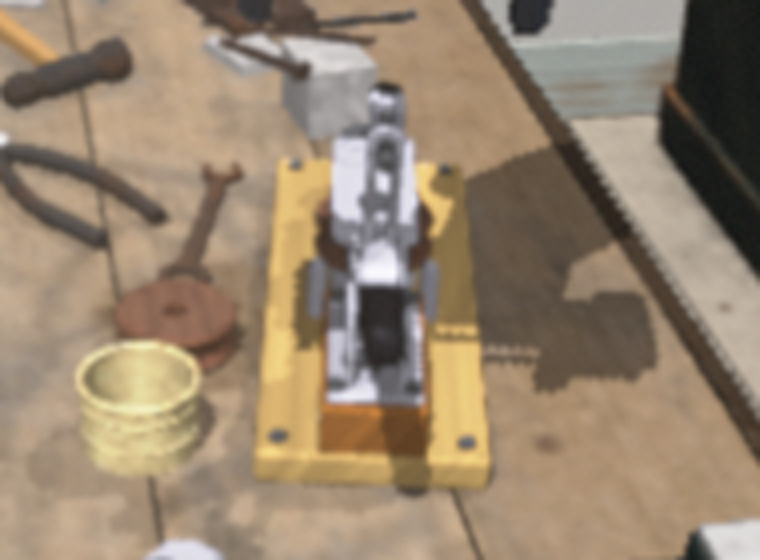

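The head top now measures 68.5 mm, which matches the axle fully home, and the clamp is wide open again with the handle as at the start. Next I move over the crosshead.

```bash
python3 -m inch '1 -0.0314 0 0 0 0 0;1 -0.0314 0 0 0 0 0;0.5 -0.0314 0 0 0 0 0;0.5 -0.0314 0 0 0 0 0;0.5 -0.0314 0 0 0 0 0;0.5 -0.0314 0 0 0 0 0;0.5 -0.0314 0 0 0 0 0;0.5 -0.0314 0 0.01 0 0 0;0.5 0 0 0.03 0 0 0;0.5 0 0 0.03 0 0 0;0.5 0 0 0.03 0 0 0;0.5 0 0 0 0 0 0;0.5 0 0 0 0 0 0;0.5 0 0 0 0 0 0;0.5 0 0 0 0 0 0'
python3 - <<'E'
from h import *
from scipy.spatial.transform import Rotation as R
s=get_state();d=s["tool_pos"]-np.array([.604,.0933,0]);c,S=.951,.309
print("jig",d[0]*c+d[1]*S,-d[0]*S+d[1]*c,d[2]);print(R.from_quat(s["eef_rot"]).as_matrix().round(4))
for n in("wrist","top"):
    p,W=cloud(n);d=W-[.604,.0933,0];jx=d[...,0]*c+d[...,1]*S;jy=-d[...,0]*S+d[...,1]*c
    m=(abs(jx)<.03)&(jy>-.13)&(jy<.03)&(abs(W[...,2]-.063)<.004)
    if m.sum()>20: print(n,m.sum(),cv2.minAreaRect((np.c_[jx[m],jy[m]]*1000).astype(np.float32)),np.percentile(jx[m],[2,98]),np.percentile(jy[m],[1,99]))
    if n=="wrist":save(p,"w3.png")
E
```

```text
clock: 14.0
tool_pos: [0.6237, 0.0339, 0.1593]
eef_rot: [0.587, 0.81, 0.001, 0.001]
contact_force: [-0.5, 0.1, -0.1]
opening: 0.754
finger_force: 0.0
jig 0.0003874080587820579 -0.06254631845319596 0.15930925148974315
[[-3.110e-01  9.504e-01  2.900e-03]
 [ 9.504e-01  3.110e-01  6.000e-04]
 [-3.000e-04  2.900e-03 -1.000e+00]]
wrist 8665 ((0.044170379638671875, -29.00457763671875), (58.13246536254883, 117.31539154052734), 0.0993659496307373) [-0.02097728  0.02136234] [-0.08621685  0.02816813]
top 975 ((0.3685779571533203, -21.056629180908203), (59.35791778564453, 102.00357818603516), 0.7296816110610962) [-0.02421251  0.02284496] [-0.07052577  0.02765509]
```

View pics/w3.png

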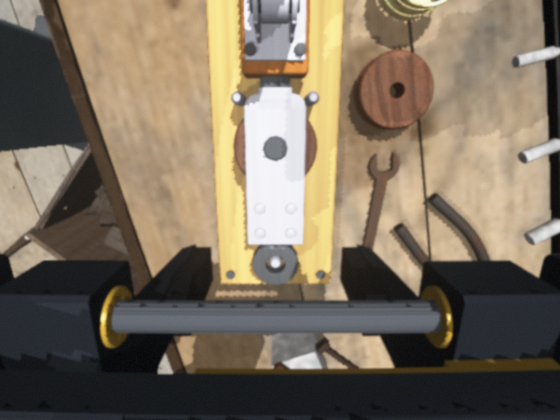

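The wrist view shows the block centred between the fingers, with the crosshead edge at (273,243) and the axle at (275,148). The measured edge fits jig y = −87 mm, so I'll descend.

```bash
python3 -m inch '0.5 0.0015 0 0.03 0 0 0;0.5 0 0 0.03 0 0 0;0.5 0 0 0.025 0 0 0;0.5 0 0 0.02 0 0 0;0.5 0 0 0.01 0 0 0;0.5 0 0 0.0045 0 0 0;0.5 0 0 0 0 0 0;0.5 0 0 0 0 0 0;0.5 0 0 0 0 0 0;0.5 0 0 0 0 0 0' 55
python3 - <<'E'
from h import *
from scipy.spatial.transform import Rotation as R
s=get_state();d=s["tool_pos"]-np.array([.604,.0933,0]);c,S=.951,.309
print("jig",d[0]*c+d[1]*S,-d[0]*S+d[1]*c,d[2]);print(R.from_quat(s["eef_rot"]).as_matrix().round(4))
E
```

```text
clock: 14.93
tool_pos: [0.6231, 0.0349, 0.0395]
eef_rot: [0.587, 0.809, 0.001, 0.001]
contact_force: [-0.2, -0.4, -0.3]
opening: 0.754
finger_force: 0.0
jig 0.00012556929871537087 -0.061490521962902 0.03949336327771862
[[-3.106e-01  9.505e-01  2.400e-03]
 [ 9.505e-01  3.106e-01  3.000e-04]
 [-4.000e-04  2.300e-03 -1.000e+00]]
```

```bash
python3 -m inch '-1 0 0 0 0 0 0;-1 0 0 0 0 0 0;-1 0 0 0 0 0 0;-1 0 0 0 0 0 0;-1 0 0 0 0 0 0;-1 0 0 0 0 0 0;-1 0 0 0 0 0 0;-1 0 0 0 0 0 0' 58; python3 -m inch '-1 0 0 -0.003 0 0 0;-1 0 0 -0.004 0 0 0;-1 0 0 -0.004 0 0 0;-1 0 0 -0.004 0 0 0;-1 0 0 0 0 0 0;-1 0 0 0 0 0 0'
python3 - <<'E'
from h import *
from scipy.spatial.transform import Rotation as R
s=get_state();print(s["moment"],R.from_quat(s["eef_rot"]).as_matrix().round(4))
E
```

```text
clock: 15.6
tool_pos: [0.6226, 0.0348, 0.0384]
eef_rot: [0.587, 0.81, 0.0, 0.0]
contact_force: [1.3, -0.5, 1.3]
opening: 0.49
finger_force: 58.0
clock: 16.1
tool_pos: [0.622, 0.0346, 0.0532]
eef_rot: [0.587, 0.81, -0.0, -0.0]
contact_force: [-0.6, -0.4, -7.0]
opening: 0.489
finger_force: 58.0
[-0.00084889 -0.0746885   0.02443277] [[-3.108e-01  9.505e-01 -2.000e-04]
 [ 9.505e-01  3.108e-01 -1.000e-04]
 [-1.000e-04 -2.000e-04 -1.000e+00]]
```

```bash
python3 -m inch '-1 0 0 -0.004 0 0 0;-1 0 0 -0.006 0 0 0;-1 0 0 -0.008 0 0 0;-1 0 0 -0.01 0 0 0;-1 0 0 -0.01 0 0 0;-1 0 0 -0.01 0 0 0;-1 0 0 -0.01 0 0 0;-1 0 0 -0.01 0 0 0;-1 0 0 -0.01 0 0 0;-1 0 0 -0.01 0 0 0;-1 0 0 -0.008 0 0 0;-1 0 0 -0.006 0 0 0;-1 0 0 -0.005 0 0 0;-1 0 0 -0.003 0 0 0;-1 0 0 0 0 0 0;-1 0 0 0 0 0 0;-1 0 0 0 0 0 0;-1 0 0 0 0 0 0;-1 0 0 0 0 0 0;-1 0 0 0 0 0 0'
python3 - <<'E'
from h import *
c,S=.951,.309
p,W=cloud("side");save(cv2.resize(p[100:290,200:440],None,fx=3,fy=3,interpolation=cv2.INTER_CUBIC),"s3.png")
for n in("top","wrist"):
    p,W=cloud(n)
    d=W-[.604,.0933,0];jx=d[...,0]*c+d[...,1]*S;jy=-d[...,0]*S+d[...,1]*c
    m=(abs(jx)<.018)&(jy>-.10)&(jy<.028)&(abs(W[...,2]-.188)<.012)&(np.hypot(jx,jy+.011)>.013)
    if m.sum()>30:
        A=np.c_[jx[m],jy[m],np.ones(m.sum())];z=W[m][:,2]
        f=np.linalg.lstsq(A,z,rcond=None)[0];k=abs(A@f-z)<.003;f=np.linalg.lstsq(A[k],z[k],rcond=None)[0]
        print(n,m.sum(),np.degrees(f[:2]).round(2),f[2],jy[m].min())
E
```

```text
clock: 17.77
tool_pos: [0.622, 0.0347, 0.1628]
eef_rot: [0.587, 0.81, -0.0, -0.0]
contact_force: [-0.6, -0.3, -6.4]
opening: 0.49
finger_force: 58.0
top 616 [ 0.19 -0.03] 0.1879089029960143 -0.04353738346768925
wrist 22029 [-0.06 -0.23] 0.18728596592827196 -0.09997569480767882
```

View pics/s3.png

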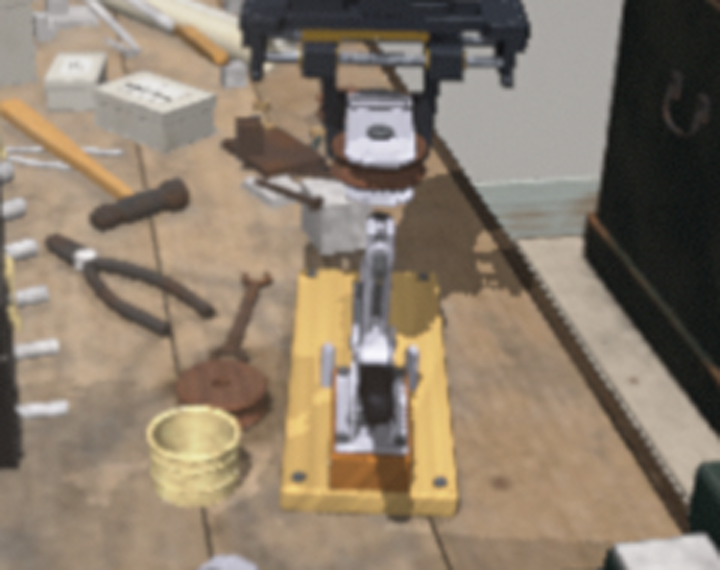

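The block hangs level, within 0.3°, in the gripper at (380,130), about 12.4 cm above where it lay. The axle is home, the clamp is open and the bystanders have not moved.

```bash
python3 -c "
from plant import r
print(r.finish_job())"
```

```text
the job is handed in; nothing more can be done
None
```

The job is handed in: the clamp pressed the axle home, locked at its stop and was swung back wide open, and the block is held level and still about 12.4 cm above where it lay, with the sheave, spanner and tin not moved.

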